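# Bolt down the bearing block and show its witness mark to the camera in the mirror

### The arm

A 6-joint arm with a two-finger parallel gripper is mounted at the origin on a cart in front of the work surface, level with it; the furniture and walls round the work are solid. World frame = base frame: x ahead of the robot, y to its left, z up, the work surface at z = 0. Lengths are in mm, angles in rad, forces in N, time in s.
With the tool pointing down it reaches from about 350 to 875 mm from the base axis. Payload 4.2 kg.
Tool frame: the origin (TCP) lies at the very end of the fingers, on their centre line; the grasp point (between the pads) lies arm.grip_point_offset behind it (arm.grip_point_offset is the distance from the TCP to the grasp point, in mm); z points along the fingers, y is the line along which they close (so a half turn about z gives the same grasp; the last joint's range is limited). The gripper opens to 85 mm and grips with 20 to 120 N. Pads are 22 mm wide; open, the fingers measure 114 mm over their backs; the gripper's body (76 mm by 85 mm) begins 54 mm behind the grasp point. The pads swing forward as they close: fully open they stand 13 mm farther back than shut.
Start: joints at [1.561, 0.385, 0.008, 0, -1.194, -0.259], TCP at [165.952, 602.544, 208.612] pointing down, gripper open.
Joint ranges: [-3.14, 3.14], [-1.21, 2.06], [-1.07, 1.41], [-3.16, 2.05], [-2.99, -0.16], [-3.1, 3.1]. Speed limits (rad/s): [2.79, 2.79, 3.14, 3.14, 3.14, 3.14].

### API

Orientations are given as a unit quaternion [x, y, z, w].
In Python, from bench import arm, cams, ticket gives the robot as it stands.
- The arm moves only by the tool servo_tool, never from a script. Its argument "commands" is a list that holds one entry, the list of rows, each a list of 7 numbers: the closure in counts, from 0 (fully open) to 255 (shut), then the shift along the tool's x, y, z in m, then the turn, a rotation vector about the tool's x, y, z in degrees. In form: [[[grip, x, y, z, ax, ay, az], ...]]. A call has 1 to 10 rows; each row shifts and turns the commanded pose from where the row before left it, along the tool's axes as they then stand; what a row does not reach is not made up. A row lasts 1/12 s, in which the tool goes at most 41.7 mm and 7.16 degrees, less where a joint would pass 70% of its speed; a pose out of reach is approached as far as the arm can. A call with a gripper value outside its range is refused whole. The fingers move at their own pace and stop on an object; the grip force is fixed at half the most. Time passes only in rows, so rows that do not move let the fingers close. It gives the time, the measured TCP pose, the force, the opening and the grip force at its end, in the units of the state.
- arm.read_state(): the state, without advancing time (a new reading comes with each control period).
- cams.get_image(name): name is "scene" or "top" or "wrist"; returns a dict with "frame" (384x512x3 uint8, blue, green, red), "K" (3x3 intrinsics, pixels), "k1" (the pictures are not rectified: a ray, as slopes to the right and down, at radius r is drawn at 1 + k1 r^2 times it, then the intrinsics apply), "T" (4x4, takes a point from camera to world coordinates). Camera axes: x right, y up, looking along -z (the intrinsics and any distortion apply to the point x, -y, -z); pixel columns grow to the right and rows downward; lengths in mm; the calibration is good to about 2 mm. A picture is of the moment at which its call begins. There is no depth.
- ticket.job_done(): hands the job in; it is judged then, once.
The state is a dict: "clock": time; "joints": joint angles; "joint_vel": joint speeds; "joint_efforts": joint torques, N m; "position": TCP position; "ee_rot": TCP orientation; "contact_force": force on the tool from outside, world axes, zero at the start; "wrist_torque": the same for the moment, N m; "gripper_width": finger opening in mm; "grasp_force": force on a finger pad.
Only numpy, scipy, OpenCV 4.12 (cv2) and the standard library are available. Lean on these libraries where they do the work, as an engineer would, in place of code of your own. Each camera call takes 0.05 s, during which the arm holds its last target. There are 200 camera calls.

### The job

Lock the bearing block down for its witness-mark check: turn each of its three captive quarter-turn bolts clockwise, in any order, fully home against its stop. Then turn the spring-loaded swivel mirror by the bar grip on top until the inspection camera sees the red paint mark on the rear face of the block in the middle of the mirror, and finish while still gripping the mirror and holding it steady at that angle, because it springs back if let go. Do not bump the camera, and leave the tools and loose bearings where they lie.

Things in the scene. Friction and masses are not known exactly. Their poses are not given: they have to be found in the camera images.
- bearing_block: fixed: green upright bearing block (56 mm wide, 16 mm thick, its top 70 mm above the table) with a steel ball bearing in it, on a T-shaped grey sub-plate 12 mm thick (230 mm along y; x from -85 to +39 mm). Origin: on the table under the sub-plate, between the left and the right bolt. x points out of the block's rear face, away from the robot; z up. The block stands at x = 14 to 30 mm, y = -28 to 28 mm. Bolt axes at x, y = (0, 90), (0, -90) and (-55, 0) mm
- mark (a point): middle of the witness mark, a red paint stripe 7 mm wide and 18 mm high on the rear face of the bearing block (its upper middle, 61 mm above the table), that also runs 11 mm over the block's top edge; x points out of the rear face
- bolt_left (a joint): turn of the captive quarter-turn bolt to the left of the bearing block: 0 = open (its bar grip, and the orange pointer on it, along the sub-plate's +y), grows as it is turned clockwise seen from above, 1.571 = home against its end stop (bar and pointer along the sub-plate's +x). Some 0.06 N m of friction; it stays where it is left
- bolt_left_grip (a point): centre of that bolt's black bar grip, on the turning axis, 52 mm above the table; the bar is 44 mm long (this point's x, towards the pointer), 12 mm thick (y), 20 mm high (from 42 to 62 mm above the table)
- bolt_right (a joint): turn of the captive quarter-turn bolt to its right: 0 = open (its bar grip, and the orange pointer on it, along the sub-plate's +y), grows as it is turned clockwise seen from above, 1.571 = home against its end stop (bar and pointer along the sub-plate's +x). Some 0.06 N m of friction; it stays where it is left
- bolt_right_grip (a point): centre of that bolt's black bar grip, on the turning axis, 52 mm above the table; the bar is 44 mm long (this point's x, towards the pointer), 12 mm thick (y), 20 mm high (from 42 to 62 mm above the table)
- bolt_front (a joint): turn of the captive quarter-turn bolt in front of it, on the robot's side: 0 = open (its bar grip, and the orange pointer on it, along the sub-plate's +y), grows as it is turned clockwise seen from above, 1.571 = home against its end stop (bar and pointer along the sub-plate's +x). Some 0.06 N m of friction; it stays where it is left
- bolt_front_grip (a point): centre of that bolt's black bar grip, on the turning axis, 52 mm above the table; the bar is 44 mm long (this point's x, towards the pointer), 12 mm thick (y), 20 mm high (from 42 to 62 mm above the table)
- mirror (a joint): turn of the swivel mirror about its upright spindle: 0 = parked edge-on to the camera against its stop, where a light spring (0.02 N m there, 0.06 N m more per rad) always pulls it back; grows as it is turned counter-clockwise seen from above; at 1.571 the glass squarely faces the camera; stop at 1.75. It does not stay when let go
- mirror_face (a point): middle of the mirror glass (46 mm square, in a black frame 52 mm square, glass face on the spindle axis, 62 mm above the table; the frame reaches up to 88 mm); x points out of the glass, z up
- mirror_grip (a point): centre of the black bar grip on top of the mirror's spindle, 110 mm above the table: 42 mm long along the mirror's width (y), 12 mm thick (x, out of the glass), 20 mm high; it turns with the mirror
- lens (a point): front of the lens of the inspection camera, 62 mm above the table; the camera (grey, 38 mm wide, up to 82 mm above the table, reaching 85 mm back from here) looks level along the rail, this point's x, at the mirror's spindle 220 mm away
- camera: the inspection camera with its bracket, fixed on the aluminium rail (330 x 40 x 20 mm) that also carries the mirror; origin: on the table under the middle of the rail
- view (a point): where the camera's line of sight meets the mirror (on the spindle); x points the way that the line of sight goes on after the mirror has reflected it (it swings twice as far as the mirror), y is square to it and level. Not a visible thing. The camera sees the mark in the clear middle of its picture while the mark lies less than 18 mm to either side of this line
- screwdriver: bystander: screwdriver with a red handle, 209 mm long, lying at the left front; origin under its middle
- marker: bystander: blue paint marker, 137 mm long, lying at the front left of the sub-plate; origin under its middle
- micrometer: bystander: green micrometer, 130 x 61 x 16 mm, lying at the right; origin under its middle
- bearing_a: bystander: loose ball bearing, 29 mm wide and 10 mm high, at the right; origin under its middle
- bearing_b: bystander: loose ball bearing, 29 mm wide and 10 mm high, at the back; origin under its middle
- bearing_c: bystander: loose ball bearing, 29 mm wide and 10 mm high, at the back; origin under its middle

How it is judged:
By the outcome, as a careful person would: the job done as asked, in the order asked, and still so for the second after the job is handed in, while the arm keeps its last pose, push and grip.
It also fails if it takes over 54 s, if anything falls off the work surface, if the arm or the gripper's body presses on something with over 40 N, if the wrist force passes 120 N, or if a joint passes its speed limit or range.

## Working session

There is one attempt and no reset: what is moved stays moved. The work goes in short steps, Python scripts to look and compute and a tool call to move; the robot and the scene stay as the last step left them, time stands still between calls to the robot, and variables do not carry over. Pictures are saved under pics/ and viewed, at most 10 in all, crops included, and the job is handed in when it is done.

Besides the shell and the picture viewer there is one more tool, called after "Call:" by a JSON object that holds its "method" and its "body", one argument or row to a line. servo_tool: Moves the arm, as the interface text tells. Its arguments: {"type":"object","properties":{"commands":{"type":"array","items":{"type":"array","items":{"type":"array","items":{"type":"number"}}}}},"required":["commands"]}

```bash
mkdir -p pics; python3 - <<'E'
from bench import arm,cams
import cv2
s=arm.read_state();print(s, arm.grip_point_offset)
for n in("top","scene"):
    d=cams.get_image(n);cv2.imwrite(f"pics/{n}0.png",d["frame"]);print(n,d["K"],d["k1"],d["T"])
E
```

```text
{'clock': 0.0, 'joints': array([ 1.56057174e+00,  3.85577603e-01,  6.64927990e-03, -4.90164672e-04,
       -1.19402478e+00, -2.58574395e-01]), 'joint_vel': array([-0.00089325, -0.00116343, -0.00061687, -0.00036494,  0.00186252,
       -0.00166954]), 'joint_efforts': array([ 2.11373972e-04, -3.92287660e+01,  1.88396770e+01,  4.18592423e+00,
       -4.58639493e-03,  4.32819945e-06]), 'position': array([165.81720014, 601.94999753, 207.51943676]), 'ee_rot': array([ 9.90969254e-01, -1.34084763e-01, -9.24751809e-05,  1.09830004e-03]), 'contact_force': array([-0.14524029, -0.63575661,  0.89380634]), 'wrist_torque': array([-0.02205867,  0.00763401,  0.0502546 ]), 'grasp_force': 0.0, 'gripper_width': 85.16875774629733} 18.700000000000003
top [[387.1875572    0.         254.93242755]
 [  0.         387.1875572  185.08230832]
 [  0.           0.           1.        ]] -0.06025280665733444 [[ 1.42310716e-02  9.75799289e-01 -2.18204548e-01  1.95809455e+02]
 [-9.99898303e-01  1.40905396e-02 -2.20016441e-03 -1.82302662e+01]
 [ 9.27700955e-04  2.18213668e-01  9.75900576e-01  1.62636077e+03]
 [ 0.00000000e+00  0.00000000e+00  0.00000000e+00  1.00000000e+00]]
scene [[402.31513765   0.         256.70200605]
 [  0.         402.31513765 195.60633279]
 [  0.           0.           1.        ]] -0.05381670082974656 [[ 6.10732271e-01  5.99542402e-01 -5.17257191e-01 -8.98909563e+01]
 [-7.91820348e-01  4.58151186e-01 -4.03878729e-01 -5.01976443e+02]
 [-5.16042736e-03  6.56236542e-01  7.54537587e-01  1.05181693e+03]
 [ 0.00000000e+00  0.00000000e+00  0.00000000e+00  1.00000000e+00]]
```

```bash
python3 - <<'E'
import cv2
a=cv2.imread("pics/top0.png");cv2.imwrite("pics/t.png",cv2.resize(a[60:330,90:450],None,fx=2.2,fy=2.2,interpolation=cv2.INTER_CUBIC))
a=cv2.imread("pics/scene0.png");cv2.imwrite("pics/s.png",cv2.resize(a,None,fx=1.5,fy=1.5,interpolation=cv2.INTER_CUBIC))
E
```

```text
(no output)
```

View pics/t.png

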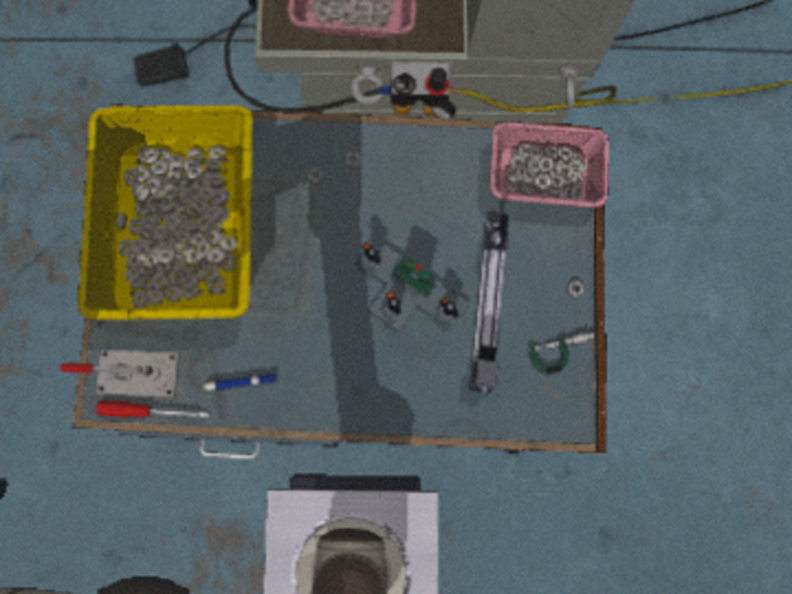

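View pics/s.png

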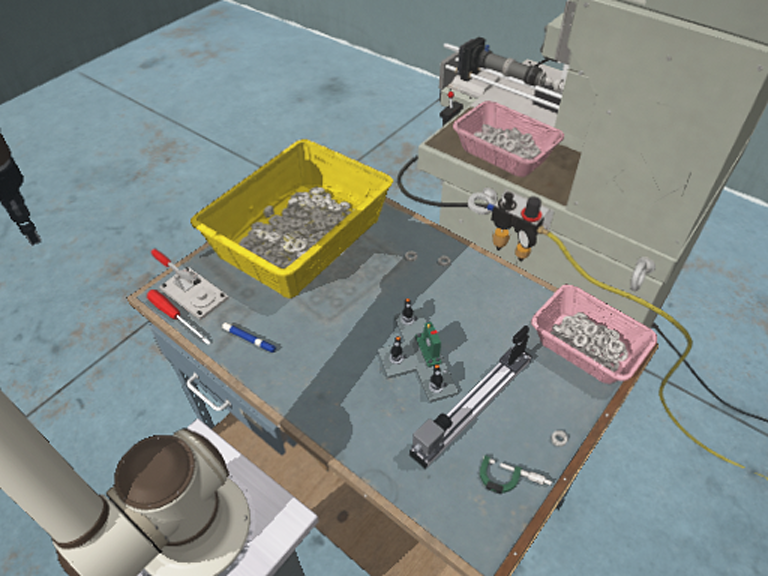

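The top view shows the block at crop pixel (413,275). The bolts are at (371,252), (448,308) and (393,303), and the mirror is at (495,232). The camera body is around (487,372), at the robot end of the rail. In the scene view the mark is on the far face and the mirror is parked edge-on. I'll get a rough location, then look with the wrist camera.

```bash
cat > h.py <<'E'
import numpy as np,cv2
from bench import arm,cams
from scipy.spatial.transform import Rotation as R
def ray(d,uv):
    uv=np.atleast_2d(np.asarray(uv,float));K=d["K"]
    p=(uv-[K[0,2],K[1,2]])/[K[0,0],K[1,1]]
    q=p.copy()
    for _ in range(20): q=p/(1+d["k1"]*(q**2).sum(1,keepdims=True))
    r=np.c_[q[:,0],-q[:,1],-np.ones(len(q))]
    return d["T"][:3,3], r@d["T"][:3,:3].T
def plane(d,uv,z):
    o,r=ray(d,uv); return o+r*((z-o[2])/r[:,2])[:,None]
def proj(d,P):
    P=np.atleast_2d(P); c=(P-d["T"][:3,3])@d["T"][:3,:3]
    q=np.c_[c[:,0],-c[:,1]]/-c[:,2:]; q=q*(1+d["k1"]*(q**2).sum(1,keepdims=True))
    return q*[d["K"][0,0],d["K"][1,1]]+[d["K"][0,2],d["K"][1,2]]
def yaw(q):
    x=R.from_quat(q).as_matrix()[:,0]; return np.degrees(np.arctan2(x[1],x[0]))
E
python3 - <<'E'
from h import *
np.set_printoptions(suppress=True,precision=1)
d=cams.get_image("top")
f=lambda u,v:(u/2.2+90,v/2.2+60)
for n,u,v,z in[("L",371,252,55),("R",448,308,55),("F",393,303,55),("blk",413,275,70),("mir",495,232,110),("cam",485,375,80),("lensend",487,352,80),("pinkbox",550,205,60)]:
    print(n,plane(d,f(u,v),z))
s=arm.read_state();w=cams.get_image("wrist")
print(yaw(s["ee_rot"]),w["K"],w["k1"]);M=np.eye(4);M[:3,:3]=R.from_quat(s["ee_rot"]).as_matrix();M[:3,3]=s["position"]
print(np.linalg.inv(M)@w["T"])
E
```

```text
L [[592.6 -29.5  55. ]]
R [[ 486.4 -175.3   55. ]]
F [[494.5 -72.   55. ]]
blk [[ 545.5 -108.6   70. ]]
mir [[ 620.2 -257.9  110. ]]
cam [[ 359.  -239.3   80. ]]
lensend [[ 401.1 -243.6   80. ]]
pinkbox [[ 689.8 -373.2   60. ]]
-15.407990466330226 [[341.2   0.  253.4]
 [  0.  341.2 193.2]
 [  0.    0.    1. ]] -0.013023870019709519
[[  -0.     1.     0.3   71.2]
 [   1.     0.    -0.    -0.3]
 [  -0.     0.3   -1.  -164.3]
 [   0.     0.     0.     1. ]]
```

Call:
{"method": "servo_tool", "body": {
  "commands": [
    [[0,0.028,0.0277,-0.001,0,0,0],[0,0.028,0.0277,-0.001,0,0,0],[0,0.028,0.0277,-0.001,0,0,0],[0,0.028,0.0277,-0.001,0,0,0],[0,0.028,0.0277,-0.001,0,0,0],[0,0.028,0.0277,-0.001,0,0,0],[0,0.028,0.0277,-0.001,0,0,0],[0,0.028,0.0277,-0.001,0,0,0],[0,0.028,0.0277,-0.001,0,0,0],[0,0.028,0.0277,-0.001,0,0,0]]
  ]
}}

```text
clock: 1.03
position: [362.7, 259.3, 218.8]
ee_rot: [0.991, -0.134, 0.0, -0.0]
contact_force: [1.5, 0.2, 0.1]
gripper_width: 85.4
grasp_force: 0.0
```

Call:
{"method": "servo_tool", "body": {
  "commands": [
    [[0,0.028,0.0277,-0.001,0,0,0],[0,0.028,0.0277,-0.001,0,0,0],[0,0.028,0.0277,-0.001,0,0,0],[0,0.028,0.0277,-0.001,0,0,0],[0,0.028,0.0277,-0.001,0,0,0],[0,0.028,0.0277,-0.001,0,0,0],[0,0.028,0.0277,-0.001,0,0,0],[0,0.028,0.0277,-0.001,0,0,0],[0,0.028,0.0277,-0.001,0,0,0],[0,0.028,0.0277,-0.001,0,0,0]]
  ]
}}

```text
clock: 1.87
position: [559.2, -82.2, 228.5]
ee_rot: [0.991, -0.134, -0.0, -0.0]
contact_force: [0.8, 1.3, 1.0]
gripper_width: 85.4
grasp_force: 0.0
```

Call:
{"method": "servo_tool", "body": {
  "commands": [
    [[0,0.02,0.02,0,0,0,0],[0,0.0,0.0,0,0,0,0],[0,0,0,0,0,0,0]]
  ]
}}

```text
clock: 2.12
position: [572.7, -106.3, 227.5]
ee_rot: [0.991, -0.136, -0.001, 0.0]
contact_force: [-0.0, 0.7, 0.9]
gripper_width: 85.3
grasp_force: 0.0
```

```bash
python3 - <<'E'
from h import *
import pickle
d=cams.get_image("wrist");pickle.dump(d,open("w1.pkl","wb"));s=arm.read_state();print(s["position"],yaw(s["ee_rot"]),d["T"])
cv2.imwrite("pics/w1.png",cv2.resize(d["frame"],None,fx=1.5625,fy=1.5625,interpolation=cv2.INTER_CUBIC))
E
```

```text
[ 572.3241655  -105.27496385  227.90124   ] -15.482031841586346 [[-2.69250792e-01  9.23648144e-01  2.72723519e-01  6.41692505e+02]
 [-9.63068228e-01 -2.58786679e-01 -7.43575307e-02 -1.25078004e+02]
 [ 1.89701843e-03 -2.82672180e-01  9.59214700e-01  3.91744074e+02]
 [ 0.00000000e+00  0.00000000e+00  0.00000000e+00  1.00000000e+00]]
```

View pics/w1.png

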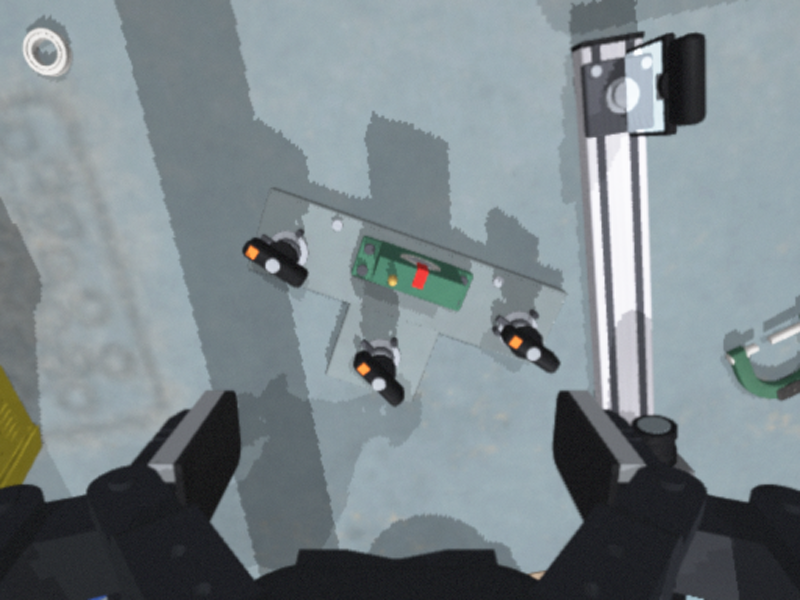

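The wrist view shows the three bolt grips at display (275,262), (528,345) and (380,372), each with an orange pointer. The red mark is at (420,275), the rail runs (611,135)→(625,410), the mirror grip is at (685,80), and the lens is at (655,428).

```bash
python3 - <<'E'
from h import *
import pickle
np.set_printoptions(suppress=True,precision=1)
d=pickle.load(open("w1.pkl","rb"));f=d["frame"];k=1.5625
g=f.astype(int).sum(2)
P={}
for n,(u,v) in dict(L=(272,263),R=(528,345),F=(379,380)).items():
    x0,y0=int(u/k),int(v/k);sl=(slice(y0-24,y0+24),slice(x0-28,x0+28))
    m=((g[sl]<150)).astype(np.uint8)
    hsv=cv2.cvtColor(f[sl],cv2.COLOR_BGR2HSV);o=((hsv[...,0]<20)&(hsv[...,1]>150)&(hsv[...,2]>120)).astype(np.uint8)
    c=max(cv2.findContours(m|o,0,2)[0],key=cv2.contourArea);r=cv2.minAreaRect(c)
    oc=np.array(np.nonzero(o)).mean(1)[::-1]+[x0-28,y0-24]
    cc=np.array(r[0])+[x0-28,y0-24]
    q=f[y0-12:y0+14,x0-14:x0+14].astype(int);
    wm=(q.min(2)>170);wc=np.array(np.nonzero(wm)).mean(1)[::-1]+[x0-14,y0-12]
    P[n]=plane(d,wc,64)[0]
    print(n,"rect",cc*k,r[1],r[2],"white",wc*k,wm.sum(),"orange",oc*k,P[n],plane(d,cc,54)[0],plane(d,oc,62)[0])
print(np.linalg.norm(P["L"]-P["R"]),np.linalg.norm((P["L"]+P["R"])/2-P["F"]), (P["L"]-P["R"])[:2]@(P["F"]-(P["L"]+P["R"])/2)[:2])
hsv=cv2.cvtColor(f,cv2.COLOR_BGR2HSV);m=((hsv[...,0]<6)|(hsv[...,0]>174))&(hsv[...,1]>170)&(hsv[...,2]>120);m[:, :230]=0;m[:,300:]=0
yy,xx=np.nonzero(m);print("red",xx.mean()*k,yy.mean()*k,plane(d,(xx.mean(),yy.mean()),70))
E
```

```text
L rect [277.6 256. ] (43.342430114746094, 21.04822540283203) 32.2756462097168 white [271.7 265.3] 55 orange [251.6 251.8] [592.7 -30.9  64. ] [596.  -33.8  54. ] [604.  -21.1  62. ]
R rect [531.  342.8] (40.351600646972656, 19.322595596313477) 17.52556800842285 white [533.1 351.1] 50 orange [514.9 341.7] [ 491.6 -177.7   64. ] [ 493.3 -179.1   54. ] [ 500.4 -167.7   62. ]
F rect [382.4 372.1] (40.08155059814453, 19.29527473449707) 37.87498474121094 white [380.9 380.7] 50 orange [363.  368.2] [498.3 -75.1  64. ] [499.8 -76.4  54. ] [509.3 -65.8  62. ]
178.23074419535712 52.668621721361625 -147.59666843201782
red 419.9055989583333 275.50455729166663 [[ 562.7 -119.    70. ]]
```

Call:
{"method": "servo_tool", "body": {
  "commands": [
    [[0,0,-0.0385,0,0,0,0],[0,0,-0.039,0,0,0,0]]
  ]
}}

```text
clock: 2.33
position: [592.5, -29.9, 229.1]
ee_rot: [0.991, -0.135, 0.0, -0.0]
contact_force: [0.7, 1.6, 0.2]
gripper_width: 85.5
grasp_force: 0.0
```

Call:
{"method": "servo_tool", "body": {
  "commands": [
    [[0,0,0,0.012,0,0,-6.55],[0,0,0,0.012,0,0,-6.55],[0,0,0,0.012,0,0,-6.55],[0,0,0,0.012,0,0,-6.55],[0,0,0,0.012,0,0,-6.55],[0,0,0,0.012,0,0,-6.55],[0,0,0,0.012,0,0,-6.55],[0,0,0,0.012,0,0,-6.55],[0,0,0,0.012,0,0,-6.55],[0,0,0,0.012,0,0,-6.55]]
  ]
}}

```text
clock: 3.17
position: [592.6, -28.7, 108.6]
ee_rot: [0.904, 0.427, 0.0, -0.0]
contact_force: [0.2, 0.0, 0.6]
gripper_width: 85.4
grasp_force: 0.0
```

Call:
{"method": "servo_tool", "body": {
  "commands": [
    [[0,0,0,0,0,0,0],[0,0,0,0,0,0,0]]
  ]
}}

```text
clock: 3.33
position: [592.6, -29.2, 108.6]
ee_rot: [0.906, 0.423, -0.001, -0.0]
contact_force: [0.4, -0.5, 1.3]
gripper_width: 85.2
grasp_force: 0.0
```

```bash
python3 - <<'E'
from h import *
import pickle
d=cams.get_image("wrist");pickle.dump(d,open("w2.pkl","wb"));s=arm.read_state();print(s["position"],yaw(s["ee_rot"]),s["joints"],s["wrist_torque"])
cv2.imwrite("pics/w2.png",cv2.resize(d["frame"],None,fx=1.5625,fy=1.5625,interpolation=cv2.INTER_CUBIC))
E
```

```text
[593.31770991 -29.29812986 109.403019  ] 50.036591208475876 [ 2.23181172e-01  4.19001625e-01 -2.06240381e-01  3.55459340e-04
 -9.44770278e-01  2.22071010e+00] [-0.0512036   0.0174267   0.01542931]
```

View pics/w2.png

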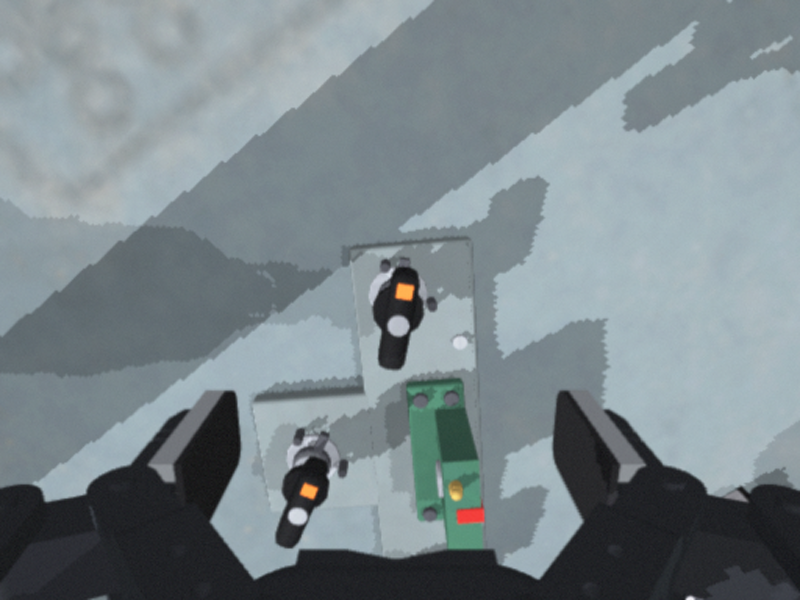

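The left bolt is at display (397,320), with its dot at (398,326) and pointer at (404,291). It lies nearly on the closing centre line, and its bar is tilted a few degrees clockwise of the image's vertical.

```bash
python3 - <<'E'
from h import *
import pickle
np.set_printoptions(suppress=True,precision=1)
d=pickle.load(open("w2.pkl","rb"));k=1.5625
for n,u,v in[("Ldot",398,326),("Lor",404,291),("tip",393,368),("top",405,268),("Fdot",297,517),("For",309,491)]:
    print(n,plane(d,(u/k,v/k),62))
p=plane(d,[(353/k,255/k),(365/k,390/k),(468/k,240/k),(477/k,375/k)],12);print(p,[np.degrees(np.arctan2(*(p[i]-p[i+1])[1::-1])) for i in(0,2)])
E
```

```text
Ldot [[592.4 -30.3  62. ]]
Lor [[604.  -20.3  62. ]]
tip [[578.6 -43.5  62. ]]
top [[610.5 -13.1  62. ]]
Fdot [[495.2 -72.5  62. ]]
For [[509.2 -65.6  62. ]]
[[588.3  -0.6  12. ]
 [544.6 -60.1  12. ]
 [636.7 -31.5  12. ]
 [596.  -91.8  12. ]] [np.float64(53.6902039326977), np.float64(55.95369904234455)]
```

Call:
{"method": "servo_tool", "body": {
  "commands": [
    [[0,-0.0013,0,0.01,0,0,6],[0,0,0,0.032,0,0,0],[0,0,0,0.032,0,0,0],[255,0,0,0,0,0,0],[255,0,0,0,0,0,0],[255,0,0,0,0,0,0],[255,0,0,0,0,0,0],[255,0,0,0,0,0,0],[255,0,0,0,0,0,0],[255,0,0,0,0,0,0]]
  ]
}}

```text
clock: 4.22
position: [592.7, -30.4, 36.6]
ee_rot: [0.927, 0.375, 0.001, -0.0]
contact_force: [-2.6, 2.8, 6.4]
gripper_width: 8.6
grasp_force: 58.6
```

Call:
{"method": "servo_tool", "body": {
  "commands": [
    [[255,0,0,0,0,0,6.6],[255,0,0,0,0,0,6.6],[255,0,0,0,0,0,6.6],[255,0,0,0,0,0,6.6],[255,0,0,0,0,0,6.6],[255,0,0,0,0,0,6.6],[255,0,0,0,0,0,6.6],[255,0,0,0,0,0,6.6],[255,0,0,0,0,0,6.6],[255,0,0,0,0,0,6.6]]
  ]
}}

```text
clock: 5.05
position: [592.8, -30.3, 36.6]
ee_rot: [0.981, -0.192, 0.001, -0.001]
contact_force: [-2.9, 3.6, 5.9]
gripper_width: 8.8
grasp_force: 58.7
```

Call:
{"method": "servo_tool", "body": {
  "commands": [
    [[255,0,0,0,0,0,6],[255,0,0,0,0,0,6],[255,0,0,0,0,0,3],[255,0,0,0,0,0,0],[255,0,0,0,0,0,0]]
  ]
}}

```text
clock: 5.47
position: [592.7, -30.4, 36.6]
ee_rot: [0.949, -0.316, 0.001, -0.0]
contact_force: [-3.9, 4.1, 6.7]
gripper_width: 8.6
grasp_force: 59.4
```

```bash
python3 - <<'E'
from h import *
import pickle
d=cams.get_image("wrist");pickle.dump(d,open("w3.pkl","wb"));s=arm.read_state();print(s["position"],yaw(s["ee_rot"]),s["joints"],s["wrist_torque"],s["contact_force"])
cv2.imwrite("pics/w3.png",cv2.resize(d["frame"],None,fx=1.5625,fy=1.5625,interpolation=cv2.INTER_CUBIC))
E
```

```text
[592.74610337 -30.32060713  36.57746777] -36.7892360896096 [ 2.21378085e-01  5.04091580e-01 -2.81191590e-01 -2.98531750e-04
 -7.83917777e-01  7.07536772e-01] [1.06606326 0.93754688 0.36578534] [-2.71583214  3.49314611  6.07403153]
```

View pics/w3.png

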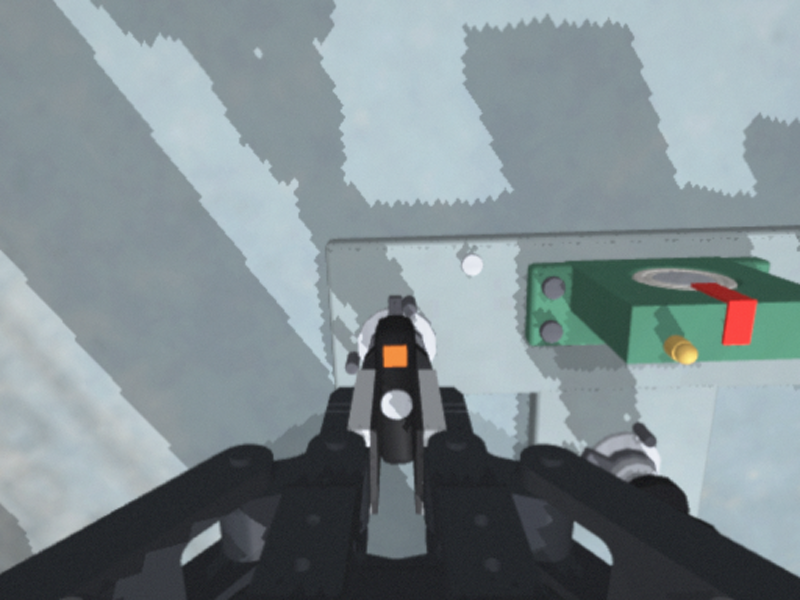

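The left bolt's bar now points up along the sub-plate's +x, pointer at (395,356), beside its stop pin at (408,305). The plate edge is 1° off level. I'll push a little further to confirm the stop by torque.

Call:
{"method": "servo_tool", "body": {
  "commands": [
    [[255,0,0,0,0,0,2],[255,0,0,0,0,0,2],[255,0,0,0,0,0,0],[255,0,0,0,0,0,0]]
  ]
}}

```text
clock: 5.85
position: [592.8, -30.4, 36.6]
ee_rot: [0.938, -0.347, 0.001, -0.0]
contact_force: [-3.4, 3.2, 5.7]
gripper_width: 8.8
grasp_force: 62.0
```

```bash
python3 - <<'E'
from h import *
s=arm.read_state();print(s["position"],yaw(s["ee_rot"]),s["joints"],s["wrist_torque"],s["contact_force"])
E
```

```text
[592.75248315 -30.37629881  36.56169745] -40.65002040180686 [ 2.21588251e-01  5.04194092e-01 -2.81342223e-01  4.78883325e-04
 -7.83985043e-01  6.39392918e-01] [1.08764576 0.91845528 0.86835976] [-3.39077837  3.19534177  5.67032323]
```

Call:
{"method": "servo_tool", "body": {
  "commands": [
    [[100,0,0,0,0,0,0],[100,0,0,0,0,0,0],[100,0,0,0,0,0,0],[100,0,0,-0.035,0,0,0],[100,0,0,-0.035,0,0,0],[0,-0.0148,0.032,0,0,0,0],[0,-0.0148,0.032,0,0,0,0],[0,-0.0148,0.032,0,0,0,0]]
  ]
}}

```text
clock: 6.52
position: [495.2, -75.0, 105.0]
ee_rot: [0.937, -0.35, 0.0, -0.0]
contact_force: [0.2, 0.7, 1.1]
gripper_width: 84.7
grasp_force: 0.0
```

Call:
{"method": "servo_tool", "body": {
  "commands": [
    [[0,0,0,0,0,0,-7],[0,0,0,0,0,0,-7],[0,0,0,0,0,0,-7],[0,0,0,0,0,0,-7],[0,0,0,0,0,0,-7],[0,0,0,0,0,0,-7],[0,0,0,0,0,0,-7],[0,0,0,0,0,0,-7],[0,0,0,0,0,0,-7],[0,0,0,0,0,0,-7]]
  ]
}}

```text
clock: 7.35
position: [495.9, -74.8, 104.6]
ee_rot: [0.967, 0.254, -0.0, -0.0]
contact_force: [-0.4, 0.2, 0.4]
gripper_width: 85.0
grasp_force: 0.0
```

Call:
{"method": "servo_tool", "body": {
  "commands": [
    [[0,0,0,0,0,0,-7],[0,0,0,0,0,0,-7],[0,0,0,0,0,0,0],[0,0,0,0,0,0,0]]
  ]
}}

```text
clock: 7.68
position: [496.0, -74.8, 104.6]
ee_rot: [0.931, 0.366, -0.0, -0.0]
contact_force: [-0.0, 0.5, -0.3]
gripper_width: 85.3
grasp_force: 0.0
```

```bash
python3 - <<'E'
from h import *
import pickle
d=cams.get_image("wrist");pickle.dump(d,open("w4.pkl","wb"));s=arm.read_state();print(s["position"],yaw(s["ee_rot"]))
cv2.imwrite("pics/w4.png",cv2.resize(d["frame"],None,fx=1.5625,fy=1.5625,interpolation=cv2.INTER_CUBIC))
E
```

```text
[495.96666103 -74.77874792 104.61123137] 42.90613579910847
```

View pics/w4.png

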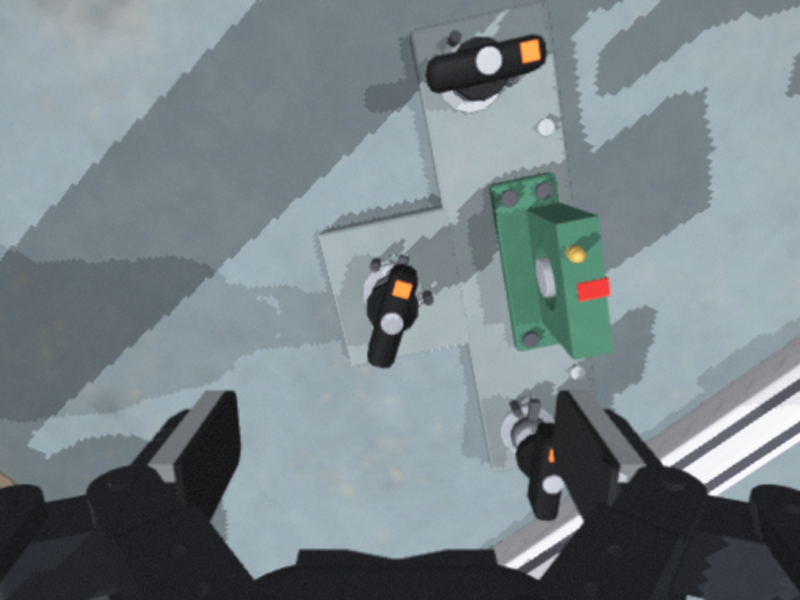

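The left bolt is home: its bar lies along the plate's +x, pointer at (530,50). The front bolt's dot is at (392,323), with bar tips at (381,366) and (406,267).

```bash
python3 - <<'E'
from h import *
import pickle
np.set_printoptions(suppress=True,precision=1)
d=pickle.load(open("w4.pkl","rb"));k=1.5625
for n,u,v in[("Fdot",392,323),("tip",381,366),("top",406,267),("Ldot",488,60),("Lor",530,50),("Rdot",553,484)]:
    print(n,plane(d,(u/k,v/k),62))
E
```

```text
Fdot [[496.  -72.3  62. ]]
tip [[478.9 -81.8  62. ]]
top [[517.  -60.5  62. ]]
Ldot [[592.2 -30.1  62. ]]
Lor [[604.8 -38.8  62. ]]
Rdot [[ 489.1 -177.5   62. ]]
```

Call:
{"method": "servo_tool", "body": {
  "commands": [
    [[0,0.0016,-0.0015,0,0,0,6],[0,0,0,0.008,0,0,6],[0,0,0,0.03,0,0,0],[0,0,0,0.03,0,0,0],[255,0,0,0,0,0,0],[255,0,0,0,0,0,0],[255,0,0,0,0,0,0],[255,0,0,0,0,0,0],[255,0,0,0,0,0,0],[255,0,0,0,0,0,0]]
  ]
}}

```text
clock: 8.57
position: [497.0, -72.3, 37.9]
ee_rot: [0.963, 0.268, 0.001, 0.0]
contact_force: [-2.5, 5.9, 2.7]
gripper_width: 12.6
grasp_force: 5.0
```

Call:
{"method": "servo_tool", "body": {
  "commands": [
    [[255,0,0,0,0,0,0],[255,0,0,0,0,0,6.5],[255,0,0,0,0,0,6.5],[255,0,0,0,0,0,6.5],[255,0,0,0,0,0,6.5],[255,0,0,0,0,0,6.5],[255,0,0,0,0,0,6.5],[255,0,0,0,0,0,6.5],[255,0,0,0,0,0,6.5],[255,0,0,0,0,0,6]]
  ]
}}

```text
clock: 9.4
position: [496.8, -72.7, 38.1]
ee_rot: [0.972, -0.235, 0.001, 0.0]
contact_force: [-1.6, -2.1, 5.0]
gripper_width: 7.8
grasp_force: 58.6
```

Call:
{"method": "servo_tool", "body": {
  "commands": [
    [[255,0,0,0,0,0,6],[255,0,0,0,0,0,5],[255,0,0,0,0,0,3],[255,0,0,0,0,0,0],[255,0,0,0,0,0,0]]
  ]
}}

```text
clock: 9.82
position: [496.8, -72.8, 38.1]
ee_rot: [0.938, -0.348, 0.001, 0.0]
contact_force: [-1.9, -2.1, 6.1]
gripper_width: 7.7
grasp_force: 61.7
```

```bash
python3 - <<'E'
from h import *
s=arm.read_state();print(s["position"],yaw(s["ee_rot"]),s["joints"],s["wrist_torque"],s["contact_force"])
E
```

```text
[496.81896422 -72.82303362  38.08945387] -40.68833259435799 [ 0.1791739   0.37887143 -0.50879806  0.00197633 -0.68171595  0.67994361] [-0.49848475  0.47448683  0.52798634] [-1.85654827 -2.09001602  6.11335795]
```

Call:
{"method": "servo_tool", "body": {
  "commands": [
    [[255,0,0,0,0,0,3],[255,0,0,0,0,0,0],[255,0,0,0,0,0,0]]
  ]
}}

```text
clock: 10.07
position: [496.8, -72.8, 38.1]
ee_rot: [0.928, -0.372, 0.001, 0.0]
contact_force: [-1.4, -2.0, 6.1]
gripper_width: 7.5
grasp_force: 64.1
```

```bash
python3 - <<'E'
from h import *
s=arm.read_state();print(s["position"],yaw(s["ee_rot"]),s["wrist_torque"],s["contact_force"])
E
```

```text
[496.75400981 -72.84225828  38.06770644] -43.624301208801086 [-0.46156053  0.4926986   0.75326938] [-1.35698191 -1.99083433  6.06620407]
```

Call:
{"method": "servo_tool", "body": {
  "commands": [
    [[100,0,0,0,0,0,0],[100,0,0,0,0,0,0],[100,0,0,0,0,0,0],[100,0,0,-0.033,0,0,0],[100,0,0,-0.033,0,0,0],[0,0.0227,0.0268,0,0,0,0],[0,0.0227,0.0268,0,0,0,0],[0,0.0227,0.0268,0,0,0,0],[0,0,0,0,0,0,-7],[0,0,0,0,0,0,-7]]
  ]
}}

```text
clock: 10.9
position: [488.9, -179.3, 102.3]
ee_rot: [0.966, -0.257, -0.0, -0.0]
contact_force: [-0.8, 0.3, -0.1]
gripper_width: 85.2
grasp_force: 0.0
```

Call:
{"method": "servo_tool", "body": {
  "commands": [
    [[0,0,0,0,0,0,-7],[0,0,0,0,0,0,-7],[0,0,0,0,0,0,-7],[0,0,0,0,0,0,-7],[0,0,0,0,0,0,-7],[0,0,0,0,0,0,-7],[0,0,0,0,0,0,-7],[0,0,0,0,0,0,-7],[0,0,0,0,0,0,-7],[0,0,0,0,0,0,-7]]
  ]
}}

```text
clock: 11.73
position: [489.3, -177.4, 102.3]
ee_rot: [0.938, 0.346, -0.0, -0.0]
contact_force: [0.1, 0.7, -0.0]
gripper_width: 85.4
grasp_force: 0.0
```

Call:
{"method": "servo_tool", "body": {
  "commands": [
    [[0,0,0,0,0,0,0],[0,0,0,0,0,0,0]]
  ]
}}

```text
clock: 11.9
position: [489.3, -177.5, 102.4]
ee_rot: [0.94, 0.341, -0.0, -0.0]
contact_force: [0.2, -0.4, 0.3]
gripper_width: 85.2
grasp_force: 0.0
```

```bash
python3 - <<'E'
from h import *
import pickle
d=cams.get_image("wrist");pickle.dump(d,open("w5.pkl","wb"));s=arm.read_state();print(s["position"],yaw(s["ee_rot"]),s["contact_force"])
cv2.imwrite("pics/w5.png",cv2.resize(d["frame"],None,fx=1.5625,fy=1.5625,interpolation=cv2.INTER_CUBIC))
E
```

```text
[ 489.41798601 -177.5105598   102.49097009] 39.92544165499134 [-0.50733075  0.20733008 -0.56292176]
```

View pics/w5.png

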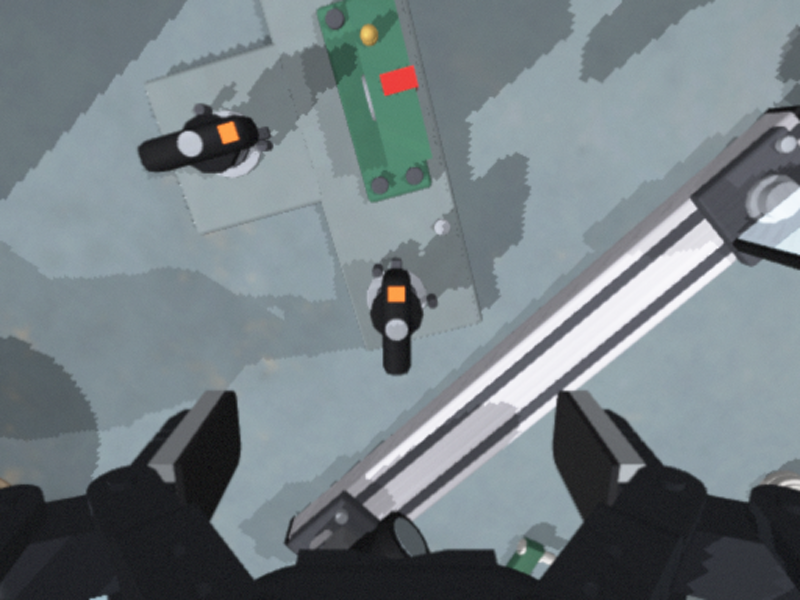

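The front bolt is home with its pointer at (228,132), along the plate's +x. The right bolt's dot is at (396,329) and its bar lies exactly along the image's vertical, at about 40° yaw. The lens sits at (410,537), and the rail slots run (365,497)→(700,212).

```bash
python3 - <<'E'
from h import *
import pickle
np.set_printoptions(suppress=True,precision=1)
d=pickle.load(open("w5.pkl","rb"));k=1.5625
for n,u,v,z in[("Rdot",396,329,62),("tip",396,373,62),("top",396,268,62),("Fdot",189,143,62),("lens",408,537,62),("mspindlebase",775,198,30)]:
    print(n,plane(d,(u/k,v/k),z))
for a,b in[((365,497),(698,211)),((395,517),(735,248)),((358,490),(690,200))]:
    p=plane(d,np.array([a,b])/k,20);print(p.ravel(),np.degrees(np.arctan2(*(p[1]-p[0])[1::-1])))
# wrist view 1
d=pickle.load(open("w1.pkl","rb"))
for n,u,v,z in[("lens",655,425,80),("grip",684,80,118),("glasscam",612,95,30)]:print(n,plane(d,(u/k,v/k),z))
E
```

```text
Rdot [[ 489.1 -177.4   62. ]]
tip [[ 474.2 -189.8   62. ]]
top [[ 508.6 -161.1   62. ]]
Fdot [[495.9 -72.2  62. ]]
lens [[ 414.8 -246.7   62. ]]
mspindlebase [[ 634.4 -273.7   30. ]]
[ 393.2 -235.6   20.   611.3 -256.9   20. ] -5.551689053930343
[ 393.7 -256.4   20.   611.1 -283.5   20. ] -7.118225201916405
[ 394.2 -230.    20.   612.3 -250.2   20. ] -5.298948030705648
lens [[ 425.9 -242.2   80. ]]
grip [[ 633.5 -266.8  118. ]]
glasscam [[ 634.2 -266.7   30. ]]
```

Call:
{"method": "servo_tool", "body": {
  "commands": [
    [[0,0.0,0,0.006,0,0,0],[0,0,0,0.03,0,0,0],[0,0,0,0.03,0,0,0],[255,0,0,0,0,0,0],[255,0,0,0,0,0,0],[255,0,0,0,0,0,0],[255,0,0,0,0,0,0],[255,0,0,0,0,0,0],[255,0,0,0,0,0,0],[255,0,0,0,0,0,0]]
  ]
}}

```text
clock: 12.78
position: [489.9, -177.2, 38.1]
ee_rot: [0.939, 0.343, 0.001, 0.0]
contact_force: [-1.2, 3.6, 6.1]
gripper_width: 7.5
grasp_force: 58.8
```

Call:
{"method": "servo_tool", "body": {
  "commands": [
    [[255,0,0,0,0,0,6.7],[255,0,0,0,0,0,6.7],[255,0,0,0,0,0,6.7],[255,0,0,0,0,0,6.7],[255,0,0,0,0,0,6.7],[255,0,0,0,0,0,6.7],[255,0,0,0,0,0,6.7],[255,0,0,0,0,0,6.7],[255,0,0,0,0,0,6.7],[255,0,0,0,0,0,6.7]]
  ]
}}

```text
clock: 13.62
position: [490.0, -177.9, 38.1]
ee_rot: [0.972, -0.235, 0.001, 0.0]
contact_force: [-1.4, -0.3, 5.3]
gripper_width: 7.7
grasp_force: 58.8
```

Call:
{"method": "servo_tool", "body": {
  "commands": [
    [[255,0,0,0,0,0,6],[255,0,0,0,0,0,6],[255,0,0,0,0,0,2],[255,0,0,0,0,0,0],[255,0,0,0,0,0,0]]
  ]
}}

```text
clock: 14.03
position: [490.0, -178.0, 38.1]
ee_rot: [0.938, -0.348, 0.001, 0.0]
contact_force: [-1.9, -1.2, 6.4]
gripper_width: 7.9
grasp_force: 60.6
```

```bash
python3 - <<'E'
from h import *
s=arm.read_state();print(s["position"],yaw(s["ee_rot"]),s["joints"],s["wrist_torque"],s["contact_force"])
E
```

```text
[ 489.95567575 -178.04833118   38.05956136] -40.72632980126565 [-0.03633938  0.40480679 -0.46209533  0.00159508 -0.70252003  0.89511052] [-0.24854194  0.57955825  0.41121947] [-1.90175196 -1.22760313  6.42055277]
```

Call:
{"method": "servo_tool", "body": {
  "commands": [
    [[255,0,0,0,0,0,3],[255,0,0,0,0,0,0],[255,0,0,0,0,0,0]]
  ]
}}

```text
clock: 14.28
position: [490.0, -178.0, 38.0]
ee_rot: [0.928, -0.372, 0.001, 0.0]
contact_force: [-2.3, -1.2, 5.5]
gripper_width: 7.8
grasp_force: 62.5
```

```bash
python3 - <<'E'
from h import *
s=arm.read_state();print(s["position"],yaw(s["ee_rot"]),s["wrist_torque"],s["contact_force"])
E
```

```text
[ 489.9578195  -178.02117513   38.03841869] -43.66002292344253 [-0.22171936  0.59888942  0.65926739] [-2.25387587 -1.1527942   5.53534492]
```

Call:
{"method": "servo_tool", "body": {
  "commands": [
    [[100,0,0,0,0,0,0],[100,0,0,0,0,0,0],[100,0,0,0,0,0,0],[100,0,0,-0.033,0,0,0],[0,0,0,-0.033,0,0,0],[0,0,0,-0.033,0,0,0],[0,0,0,-0.033,0,0,0]]
  ]
}}

```text
clock: 14.87
position: [489.1, -177.4, 169.8]
ee_rot: [0.927, -0.374, -0.0, -0.0]
contact_force: [0.8, 0.1, -0.1]
gripper_width: 84.8
grasp_force: 0.0
```

Call:
{"method": "servo_tool", "body": {
  "commands": [
    [[0,0,0,0,0,0,-6.3],[0,0,0,0,0,0,-6.3],[0,0,0,0,0,0,-6.3],[0,0,0,0,0,0,-6.3],[0,0,0,0,0,0,-6.3],[0,0,0,0,0,0,-6.3],[0,0.038,0.0185,0,0,0,0],[0,0.038,0.0185,0,0,0,0],[0,0.038,0.0185,0,0,0,0],[0,0.038,0.0185,0,0,0,0]]
  ]
}}

```text
clock: 15.7
position: [632.0, -266.8, 168.4]
ee_rot: [0.999, -0.053, -0.0, -0.0]
contact_force: [1.0, 0.0, 0.3]
gripper_width: 85.3
grasp_force: 0.0
```

Call:
{"method": "servo_tool", "body": {
  "commands": [
    [[0,0,0,0,0,0,0],[0,0,0,0,0,0,0]]
  ]
}}

```text
clock: 15.87
position: [631.2, -266.7, 165.0]
ee_rot: [0.999, -0.054, -0.002, -0.001]
contact_force: [-1.3, 0.9, 0.1]
gripper_width: 85.2
grasp_force: 0.0
```

```bash
python3 - <<'E'
from h import *
import pickle
d=cams.get_image("wrist");pickle.dump(d,open("w6.pkl","wb"));s=arm.read_state();print(s["position"],yaw(s["ee_rot"]),s["joints"])
cv2.imwrite("pics/w6.png",cv2.resize(d["frame"],None,fx=1.5625,fy=1.5625,interpolation=cv2.INTER_CUBIC))
E
```

```text
[ 630.31241911 -266.10168472  166.44593553] -6.151038629584025 [-1.64028025e-01  5.15203053e-01  1.12695825e-01 -6.63680444e-04
 -1.17165043e+00  1.62772610e+00]
```

View pics/w6.png

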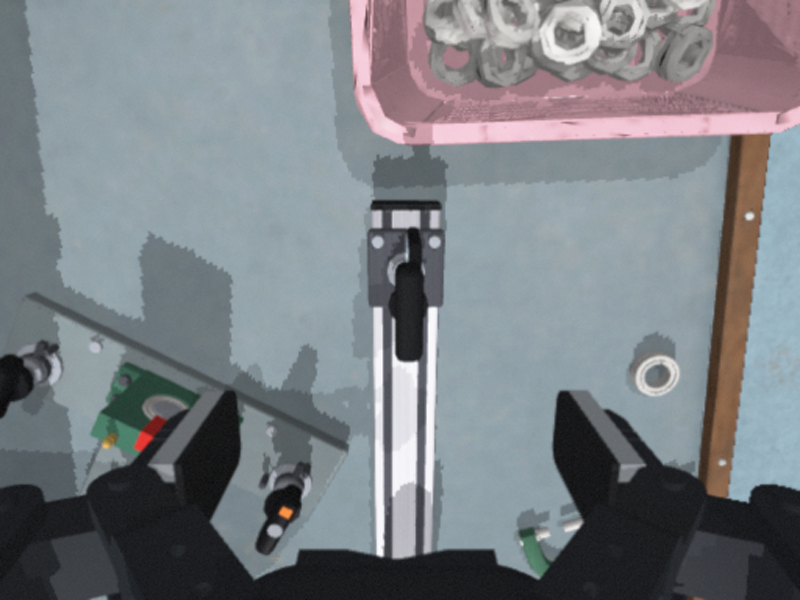

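All three bolts look home. The mirror grip's bar stands upright at (408,312), with ends at (408,265) and (408,360), parallel to the rail. The way down is clear.

```bash
python3 - <<'E'
from h import *
import pickle
np.set_printoptions(suppress=True,precision=1)
d=pickle.load(open("w6.pkl","rb"));k=1.5625
f=d["frame"];g=f.astype(int).sum(2)[160:245,235:290];c=max(cv2.findContours((g<110).astype(np.uint8),0,2)[0],key=cv2.contourArea);x,y,w,h=cv2.boundingRect(c);print((x+235)*k,(y+160)*k,w*k,h*k)
p=plane(d,np.array([(408,265),(408,360)])/k,118);print(p,p.mean(0),"len",np.linalg.norm(p[0]-p[1]))
e=plane(d,np.array([(373,310),(375,550),(439,310),(437,550)])/k,20)
for a,b in((0,1),(2,3)):print(e[a],e[b],np.degrees(np.arctan2(*(e[a]-e[b])[1::-1])))
r=plane(d,np.array([(275,531),(287,511)])/k,62);print(r)
E
```

```text
389.0625 250.0 37.5 109.375
[[ 655.3 -274.1  118. ]
 [ 614.  -269.9  118. ]] [ 634.7 -272.   118. ] len 41.46354582623639
[ 607.7 -250.    20. ] [ 431.7 -229.9   20. ] -6.506944331772301
[ 603.4 -289.9   20. ] [ 426.9 -273.3   20. ] -5.35110102203163
[[ 488.8 -177.8   62. ]
 [ 502.1 -187.4   62. ]]
```

Call:
{"method": "servo_tool", "body": {
  "commands": [
    [[0,0.005,0.0055,0.001,0,0,0],[0,0,0,0.035,0,0,0],[0,0,0,0.035,0,0,0],[255,0,0,0,0,0,0],[255,0,0,0,0,0,0],[255,0,0,0,0,0,0],[255,0,0,0,0,0,0],[255,0,0,0,0,0,0],[255,0,0,0,0,0,0],[255,0,0,0,0,0,0]]
  ]
}}

```text
clock: 16.75
position: [635.6, -272.2, 98.9]
ee_rot: [0.999, -0.053, 0.001, 0.0]
contact_force: [-0.1, 1.2, 0.9]
gripper_width: 0.9
grasp_force: 0.0
```

```bash
python3 - <<'E'
from h import *
s=arm.read_state();print(s["position"],yaw(s["ee_rot"]),s["gripper_width"],s["wrist_torque"],s["contact_force"])
E
```

```text
[ 635.62249446 -272.17447915   98.94073289] -6.094077442428424 0.8672495305722807 [-0.06719262 -0.03536019 -0.02645046] [-0.11970549  1.19110595  0.92672772]
```

```bash
python3 - <<'E'
from h import *
import pickle
d=cams.get_image("wrist");pickle.dump(d,open("w7.pkl","wb"));s=arm.read_state();print(s["gripper_width"],s["grasp_force"])
t=cams.get_image("scene")["frame"]
u,v=proj(cams.get_image("scene"),[634,-272,110])[0].astype(int)
a=cv2.resize(d["frame"][100:,130:390],(400,437),interpolation=cv2.INTER_CUBIC)
b=cv2.resize(t[v-40:v+42,u-37:u+38],(400,437),interpolation=cv2.INTER_CUBIC)
cv2.imwrite("pics/w7.png",np.hstack([a,b]))
E
```

```text
0.009485203755830821 0.0
```

View pics/w7.png

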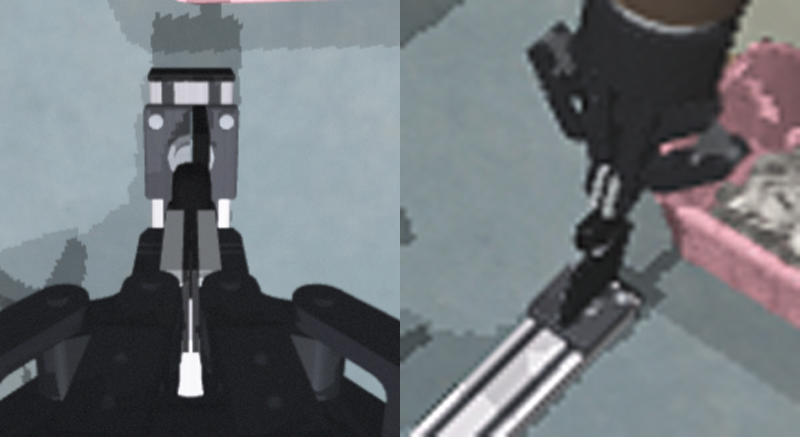

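The left half shows the fingers shut over the grip, and the grip's far end sticks out at (190,185). So the bar seems to sit below the fingers. I'll triangulate its height from two earlier views.

```bash
python3 - <<'E'
from h import *
import pickle
np.set_printoptions(suppress=True,precision=1)
k=1.5625
def tri(obs):
    A=np.zeros((3,3));b=np.zeros(3)
    for w,u,v in obs:
        o,r=ray(pickle.load(open(w,"rb")),(u/k,v/k));r=r[0]/np.linalg.norm(r);M=np.eye(3)-np.outer(r,r);A+=M;b+=M@o
    return np.linalg.solve(A,b)
print("grip",tri([("w1.pkl",688,78),("w6.pkl",408,312)]),"Rdot",tri([("w5.pkl",396,329),("w6.pkl",275,531)]),tri([("w5.pkl",396,329),("w1.pkl",533,354)]))
for w in("w1","w5","w6","w7"):print(w,pickle.load(open(w+".pkl","rb"))["T"][:3,3])
d=pickle.load(open("w7.pkl","rb"));print(proj(d,[[655.4,-274.4,z] for z in(120,110,100)]+[[634.7,-272,120]]))
s=arm.read_state();print(s["joints"],s["position"],s["wrist_torque"])
E
```

```text
grip [ 633.6 -272.   112.1] Rdot [ 488.9 -177.6   61.8] [ 489.6 -177.1   64.1]
w1 [ 641.7 -125.1  391.7]
w5 [ 544.1 -131.5  266.7]
w6 [ 702.8 -274.3  329.1]
w7 [ 706.2 -279.3  263.4]
[[254.1 213.3]
 [254.  206.3]
 [254.  200. ]
 [253.7 255.9]]
[-0.2  0.6  0.   0.  -1.   1.6] [ 635.2 -272.1   97.9] [ 0.1 -0.1 -0. ]
```

Call:
{"method": "servo_tool", "body": {
  "commands": [
    [[0,0,0,0,0,0,0],[0,0,0,0,0,0,0],[0,0,0,0,0,0,0],[0,0,0,0,0,0,0],[0,0,0,0,0,0,0],[0,0,0,0,0,0,0]]
  ]
}}

```text
clock: 17.4
position: [635.1, -272.1, 97.5]
ee_rot: [0.999, -0.053, -0.0, -0.0]
contact_force: [0.2, 0.5, 0.2]
gripper_width: 72.3
grasp_force: 0.0
```

```bash
python3 - <<'E'
from h import *
import pickle
np.set_printoptions(suppress=True,precision=1,linewidth=250)
d=cams.get_image("wrist");pickle.dump(d,open("w8.pkl","wb"));s=arm.read_state();print(s["position"],s["gripper_width"],d["T"][:3,3])
for w in("w7","w8"):
    f=pickle.load(open(w+".pkl","rb"))["frame"].astype(int).mean(2).astype(int)
    print(w)
    for y in range(195,330,6):print(y,"".join("%4d"%v for v in f[y,218:292:2]))
print(proj(d,[[x,y,z] for z in(120,) for x,y in((655.5,-274.2),(613.8,-269.8))]+[s["position"]]))
E
```

```text
[ 635.1 -272.1   97.5] 78.96201811397962 [ 706.  -279.3  261.8]
w7
195  172 150 144  91 102 100  99 103 103 101  88 105 177 132 110 130 164 174 148  32  34  31  32  30  97  92  87 103 104 101 102 100  99 107 166 168 169
201  147 145 147  91 102 100 100 104  93  90 102 183 180 173 178 178 180 176 128  29  33  31  30  30 116 195 104 101 102 101 100  98  96 117 168 166 168
207  150 148 148  91 100 102 100 104 100  89  89 142 182 160  60  34  24  19  21  21  19  23  24  27 159 119 101 103 102 100 101  98  94 120 170 171 168
213  168 152 148  95  90  90  89  90  89  91  88  91  50  20  23  21  25  20  20  23  22  26  21  22  53 102 102 102 103 100 100 100  94 138 168 169 169
219  147 149 149 105  87  89  86  90  90  90  88  88  35  27  28  28  30  31  31  31  28  31  24  26  30  97 102  99 101 100 101  99  92 161 166 165 166
225  148 148 146 103  88  90  89  89  89  90  88  88  31  27  29  29  31  29  29  30  30  26  29  25  30  98 102 100 101 103 104 100  91 159 168 167 168
231  148 149 149 147 150 163 234 238 237 121  87  35  23  28  28  34  32  29  32  27  28  27  26  27  24  50 103 23
[... 5353 characters left out ...]
28 234 238 236 158 166 164 166 164 166 165
309  138 140 138 152 141 139 211 248 247 243 104 105 106 226 246 245 246 246 246 245 248 248 243 118 104 101 156 249 249 234 170 168 165 165 163 165 163
315  136 147 159 162 157 141 216 249 247 243 103 106 105 226 246 245 246 247 246 245 248 248 241 112 103 102 166 249 248 229 143 167 168 168 168 168 167
321  162 164 162 160 144 140 206 248 247 244 103 104 104 227 246 245 246 247 246 244 248 247 235 114 105 105 178 248 248 225 166 165 167 166 165 164 164
327  164 163 164 165 156 144 186 249 246 241 109 104 104 227 247 245 245 247 246 244 248 247 240 113 104 104 178 248 248 218 163 166 165 166 166 166 164
[[253.7 213.2]
 [253.9 296.3]
 [253.8 235.8]]
```

The bar is where it was measured, with the fingers simply gripping too high on it. I'll go 6 mm lower and close again.

Call:
{"method": "servo_tool", "body": {
  "commands": [
    [[0,-0.0005,0,0.006,0,0,0],[0,0,0,0,0,0,0],[255,0,0,0,0,0,0],[255,0,0,0,0,0,0],[255,0,0,0,0,0,0],[255,0,0,0,0,0,0],[255,0,0,0,0,0,0],[255,0,0,0,0,0,0],[255,0,0,0,0,0,0],[255,0,0,0,0,0,0]]
  ]
}}

```text
clock: 18.28
position: [634.7, -272.3, 92.0]
ee_rot: [0.999, -0.053, 0.0, 0.0]
contact_force: [-1.0, -2.0, 1.8]
gripper_width: 9.5
grasp_force: 59.9
```

```bash
python3 - <<'E'
from h import *
import pickle
np.set_printoptions(suppress=True,precision=1,linewidth=250)
d=cams.get_image("wrist");pickle.dump(d,open("w9.pkl","wb"));s=arm.read_state();print(s["position"],s["gripper_width"],s["grasp_force"],s["wrist_torque"],s["contact_force"])
f=d["frame"].astype(int).mean(2).astype(int)
for y in range(195,300,8):print(y,"".join("%4d"%v for v in f[y,218:292:2]))
E
```

```text
[ 634.7 -272.3   92. ] 9.726726289644525 59.888346791267395 [-0.3  0.2 -0. ] [-0.4 -0.6  2.5]
195  155 152 107 100 102 105 106 108 104  91  85 109 169 129 121 104 115 135 122  31  30  29  32  31  70  80  82 103 104 102 107 102 100  97 169 171 171
203  149 150 123 101 106 104 104 106  93  91 144 187 164 181 179 182 182 176 105  30  31  32  30  28 117 202 109 103 104 105 103 101 100 100 171 171 171
211  153 153 144  96 104 105 104 105 101  91  89 137 177  54  21  24  20  20  25  21  20  24  24  29 145 109 101 105 103 102 102 102 100 111 171 171 173
219  153 152 145  85  93  91  91  92  93  91  90  86  20  23  23  26  25  26  28  27  25  24  21  26  49 103 105 105 106 102 104 102  97 110 170 170 172
227  151 150 144  87  94  91  90  92  92  89  90  57  24  25  27  33  37  43  36  41  40  34  34  28  34  99 104 102 103 101 102 104  96 124 172 171 170
235  149 149 152 151 150 215 234 234 226  97  69  18  26  30  37  40  42  41  41  41  40  36  36  32  22  38 103 206 249 248 236 144 170 170 171 170 169
243  148 149 149 150 145 120 120 118 117 117  93  28  28  31  36  43  44  45  43  42  39
[... 435 characters left out ...]
  43  45  41  42  41  38  33  31  28  26  31  39 113 118 118 119 119 119 111  39  32  36
275   32  37  80 107 131 144 145 145 143  54  41  33  26  35  40  42  44  43  41  40  35  31  29  26  29  55  55 149 151 146 145 139 117  83  60  32  31
283   42  36  32  32  31  35  33  61 162  63  45  35  26  36  40  43  48  43  41  40  42  34  28  25  25  66  71 182 165  33  31  33  30  31  36  40  39
291   31  34  32  32  32  35  33  33  32  47  46  39  27  32  42  46  45  42  42  41  36  33  30  28  31  65  69  33  31  34  33  35  36  34  31  33  32
299   33  36  32  32  32  31  32  31  29  51  77  50  85 186 100  68  54  53  50  52  56  99 157 103  38  64  64  32  33  35  35  35  30  33  34  32  34
```

Call:
{"method": "servo_tool", "body": {
  "commands": [
    [[255,0,0,0,0,0,-6],[255,0,0,0,0,0,-6],[255,0,0,0,0,0,-6],[255,0,0,0,0,0,-6],[255,0,0,0,0,0,-6],[255,0,0,0,0,0,-6],[255,0,0,0,0,0,-6],[255,0,0,0,0,0,-6],[255,0,0,0,0,0,-6],[255,0,0,0,0,0,-6]]
  ]
}}

```text
clock: 19.17
position: [634.1, -271.0, 91.9]
ee_rot: [0.89, 0.455, -0.0, -0.001]
contact_force: [-2.0, 3.4, 3.3]
gripper_width: 9.5
grasp_force: 60.2
```

Call:
{"method": "servo_tool", "body": {
  "commands": [
    [[255,0,0,0,0,0,-0.8],[255,0,0,0,0,0,0],[255,0,0,0,0,0,0],[255,0,0,0,0,0,0],[255,0,0,0,0,0,0]]
  ]
}}

```text
clock: 19.58
position: [634.1, -271.1, 92.0]
ee_rot: [0.889, 0.458, -0.0, -0.001]
contact_force: [-2.5, 4.9, 5.5]
gripper_width: 9.4
grasp_force: 60.3
```

```bash
python3 - <<'E'
from h import *
import pickle
d=cams.get_image("wrist");pickle.dump(d,open("w10.pkl","wb"));s=arm.read_state();print(s["position"],yaw(s["ee_rot"]),s["gripper_width"],s["grasp_force"],s["wrist_torque"],s["contact_force"])
t=cams.get_image("scene");u,v=proj(t,[600,-200,80])[0].astype(int)
b=cv2.resize(t["frame"][v-60:v+60,u-50:u+50],(375,450),interpolation=cv2.INTER_CUBIC)
cv2.imwrite("pics/w10.png",np.hstack([cv2.resize(d["frame"][30:,100:440],(425,450),interpolation=cv2.INTER_CUBIC),b]))
E
```

```text
[ 634.05838143 -271.08612668   91.93555054] 54.55391061143425 9.397538584036948 60.31591236591339 [ 1.46318125  0.85387681 -0.0799366 ] [-3.12818029  3.46031864  4.94475851]
```

View pics/w10.png

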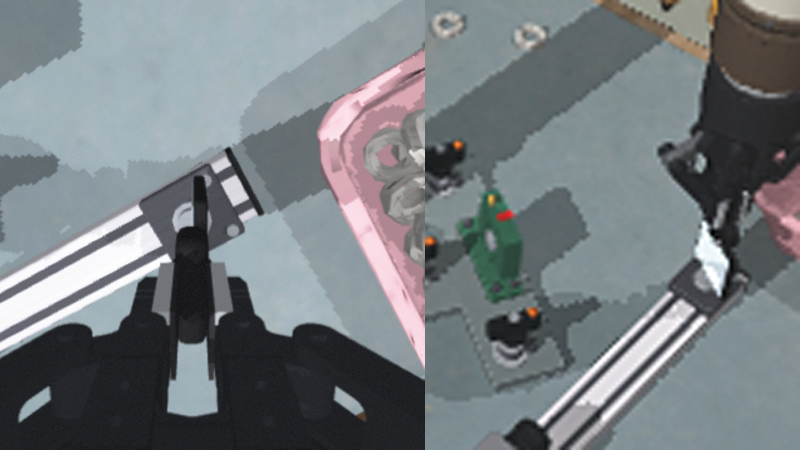

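The bar is still between the pads and the mirror glass (710,260) now faces between the camera and the block's rear. The wrist torque of -0.08 N m matches the spring at 60.7°, against a worked-out target of about 60.3°. All the bolt pointers are at home, so I'll hand in.

```bash
python3 -c "
from bench import ticket;print(ticket.job_done())"
```

```text
the job is handed in; nothing more can be done
None
```

I handed the job in with all three bolts turned home against their stops, confirmed by the torque rising at each. The mirror is gripped and held at about 60.7°, close to the 60.3° I worked out from measured positions, but I had no view through the inspection camera to check it.

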